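# Raise the readout's display and draw its battery cassette

### The job

The bench readout's stiff display is folded down over its battery bay: raise it until it stands just past upright, about 100 degrees from folded flat (between 90 and 110 is fine), and leave it standing there. Then pinch the battery cassette's two opposed side catches together, draw the cassette up out of the bay and finish while still holding it upright by the pinched catches, its foot well clear of the readout (about 6 cm above the deck, at least 4). Leave the other things on the worktop where they are.

Things in the scene. Friction and masses are not known exactly. Their poses are not given: they have to be found in the camera images.
- readout: Bench readout, fixed to the worktop: grey base 180 (x) by 170 (y) by 40 mm high with a flat deck, and a rear housing (readout x from 62 to 90 mm) up to 96 mm; hinge cheeks stand on it up to 112 mm. Origin at the centre of its underside; x points to its back (away from the robot at yaw 0), y to its left, z up. It varies in place by decimetres and in yaw by about 15 degrees.
- bay (a point): Centre of the mouth of the battery bay, in the deck, 40 mm above the worktop, 15 mm in front of the readout's origin. Mouth 67 (x) by 55 mm (y), in an 11 mm thick deck plate; the bay below is wider, so the cassette's hooks sit under the plate.
- display_hinge (a point): Middle of the display's hinge axis, which runs along the readout's y, 105 mm above the worktop and 75 mm behind the bay's centre. Axes as the readout's.
- display (a joint): Angle of the display in rad: 0 folded flat over the bay (screen down), grows as its front edge swings up and back; pi/2 upright, stop at 2.4. Starts between 0 and 0.2. Stiff friction hinge (0.45 N m, 3 to 5 N at the tab): it stays where left. The display is a plate 112 mm wide (y), 10 mm thick, 115 mm long from the hinge axis; folded flat its underside is 100 mm above the worktop.
- display_tab (a point): Grip point on the display's pull tab, 143 mm from the hinge axis. The tab is a bar 14 mm wide (readout y), 10 mm thick, running on in the display's plane from its front edge (115 mm from the axis) to 157 mm from the axis. Pinched across its 14 mm width it can pivot between the fingers as the display swings. x of this point points from tab to hinge.
- cassette_grip (a point): Point midway between the cassette's two thumb pads: the place to pinch, fingers closing along its y. Seated, it is 73 mm above the worktop (33 mm above the deck), straight over the bay's centre; it is 66 mm above the cassette's foot. Axes seated as the readout's, z up.
- cassette: Black loose battery cassette, about 0.3 kg (0.2 to 0.45), 81 mm high; origin at its foot's centre, axes as point cassette_grip. Foot 64 (x) by 52 mm (y), with shoulders 39 mm up (46 mm above the worktop when seated); upper part 64 by 26 mm. Seated it has about 1.5 mm play each way and 2 mm up; then its hooks stop it until both catches are pinched in.
- catch_left (a joint): Travel of the cassette's left (+y) catch in m: 0 sprung out, 0.008 fully pressed in (toward the middle). Spring 2.5 N at the start, 6.5 N when fully in. Its hook needs about 0.005 to clear the deck plate.
- catch_right (a joint): The same for the right (-y) catch: 0 sprung out, 0.008 fully in.
- catch_left_pad (a point): Centre of the outer face of the left catch's ribbed thumb pad, 28 (x) by 26 mm high, facing the cassette's +y; 30 mm from the middle when out, so 60 mm over both pads, 44 mm when both are fully pinched.
- catch_right_pad (a point): The same on the right, facing the cassette's -y.
- setup_block: Underside centre of a loose drilled steel setup block, 51 by 76 by 25 mm, a bystander beside the readout.
- oil_bottle: Underside centre of a loose oil bottle, 54 mm across and 126 mm high, a bystander beside the readout.
- collet: Underside centre of a loose steel spring collet, 33 mm across and 40 mm high, a bystander beside the readout.
Mind the look-alikes: they are no part of the job. Leave any blue or green look-alike of the cassette alone.

How it is judged:
On the way, in this order (a step that is already met when the one before it is completed fails the run):
1. the display stands between 90 and 110 degrees with the cassette still seated (value of joint display between 1.571 and 1.92 rad and height (world z) of cassette_grip below 0.08 m), for 0.3 s.
2. both catches are pinched in together with the fingers and the cassette is drawn past the hooks' stop (value of joint display between 1.571 and 1.92 rad and value of joint each of catch_left, catch_right above 0.0045 m and height (world z) of cassette_grip above 0.085 m and contact force between the fingers and cassette above 1 N), for 0.1 s.
At the end, for the whole second after the job is handed in: Display at rest 90 to 110 degrees from flat; the fingers hold the cassette still by both catches (each in at least 4.5 mm), grip point at least 143 mm above the worktop (foot about 37 mm above the deck), within 20 degrees of upright, touching nothing else (value of joint display between 1.571 and 1.92 rad and value of joint each of catch_left, catch_right above 0.0045 m and height (world z) of cassette_grip above 0.143 m and angle between cassette_grip's own z axis and vertical below 0.35 rad and contact force between the fingers and cassette above 2 N and contact force between cassette and readout below 0.1 N and contact force between cassette and setup_block below 0.1 N and contact force between cassette and oil_bottle below 0.1 N and contact force between cassette and collet below 0.1 N and linear speed of cassette below 0.05 m/s and velocity of joint display below 0.1 rad/s); the arm keeps its last pose, push and grip.
It fails at once if the setup block is pushed more than 20 mm from its place (distance of setup_block from where it was at the start of the episode above 0.02 m).
It fails at once if the oil bottle is pushed more than 20 mm from its place (distance of oil_bottle from where it was at the start of the episode above 0.02 m).
It fails at once if the collet is pushed more than 20 mm from its place (distance of collet from where it was at the start of the episode above 0.02 m).
It also fails if it takes over 48 s, if anything falls off the work surface, if the arm or the gripper's body presses on something with over 40 N, if the wrist force passes 120 N, or if a joint passes its speed limit or range.

### The arm

A 6-joint arm with a two-finger parallel gripper is mounted at the origin on a cart in front of the work surface, level with it; the furniture and walls round the work are solid. World frame = base frame: x ahead of the robot, y to its left, z up, the work surface at z = 0. Lengths are in m, angles in rad, forces in N, time in s.
With the tool pointing down it reaches from about 0.25 to 0.725 m from the base axis. Payload 4 kg.
Tool frame: the origin (TCP) lies midway between the tips of the shut fingers; the grasp point (between the pads) lies bot.tcp_to_grasp behind it (bot.tcp_to_grasp is the distance from the TCP to the grasp point, in m); z points along the fingers, y is the line along which they close (so a half turn about z gives the same grasp; the last joint's range is limited). The gripper opens to 85 mm and grips with 20 to 120 N. Pads are 22 mm wide; open, the fingers measure 114 mm over their backs; the gripper's body (76 mm by 85 mm) begins 54 mm behind the grasp point. The pads swing forward as they close: fully open they stand 13 mm farther back than shut.
Start: joints at [1.204, 0.241, 0.005, 1.335, 0, 1.571], TCP at [0.179, 0.467, 0.231] pointing down, gripper open.
Joint ranges: [-2.72, 2.72], [-1.05, 1.87], [-1.09, 1.28], [-1.99, 2.15], [-1.42, 1.44], [-3.14, 3.14]. Speed limits (rad/s): [2.79, 2.79, 3.14, 3.14, 3.14, 3.14].

### API

Orientations are given as a unit quaternion [x, y, z, w].
In Python, from workcell import readout, camera, bot gives the robot as it stands. The module is installed in compiled form; this text tells all that it offers.
- The arm moves only by the tool jog_arm, never from a script. Its argument "motion" is a list of rows, each an object of numbers: "x", "y", "z": the shift along the tool's x, y, z in mm; "spin": the turn about the tool's z in degrees; "fingers": the closure, from -1 (fully open) to 1 (shut). A call has 1 to 8 rows; each row is the pose to reach, as a shift and turn from the pose commanded when the call began, along the tool's axes at that moment; what a row does not reach only later rows make up. A row lasts 1/8 s, in which the tool goes at most 62.5 mm and 10.7 degrees, less where a joint would pass 70% of its speed; a pose out of reach is approached as far as the arm can. A call with a gripper value outside its range is refused whole. The fingers move at their own pace and stop on an object; the grip force is fixed at half the most. Time passes only in rows, so rows that repeat a pose let the fingers close. It gives the time, the measured TCP pose, the force, the opening and the grip force at its end, in the units of the state.
- readout.get_obs(): the state, without advancing time (a new reading comes with each control period).
- camera(name): name is "scene" or "top" or "wrist"; returns a dict with "pixels" (420x560x3 uint8, red, green, blue), "K" (3x3 intrinsics, pixels), "dist" ([k1, k2, p1, p2, k3] as OpenCV has them; the pictures are not rectified), "rvec" (rotation vector, rad) and "tvec" (3), from world to camera coordinates, as OpenCV has them. Camera axes: x right, y down, z forward; pixel columns grow to the right and rows downward; lengths in m; the calibration is good to about 2 mm. A picture is of the moment at which its call begins. There is no depth.
- bot.job_done(): hands the job in; it is judged then, once.
The state is a dict: "clock": time; "joint_pos": joint angles; "joint_vel": joint speeds; "tau": joint torques, N m; "eef_pos": TCP position; "tool_rot": TCP orientation; "ft_force": force on the tool from outside, world axes, zero at the start; "ft_torque": the same for the moment, N m; "grip_width": finger opening in m; "grasp_force": force on a finger pad.
Only numpy, scipy, OpenCV 4.12 (cv2) and the standard library are available. Lean on these libraries where they do the work, as an engineer would, in place of code of your own. Each camera call takes 0.05 s, during which the arm holds its last target. There are 200 camera calls.

## Working session

There is one attempt and no reset: what is moved stays moved. The work goes in short steps, Python scripts to look and compute and a tool call to move; the robot and the scene stay as the last step left them, time stands still between calls to the robot, and variables do not carry over. Pictures are saved under pics/ and viewed, at most 10 in all, crops included, and the job is handed in when it is done.

Besides the shell and the picture viewer there is one more tool, called as name(argument=value, ...) on one line, values as JSON. jog_arm: Moves the arm, as the interface text tells. Its arguments: {"type":"object","properties":{"motion":{"type":"array"}},"required":["motion"]}

```bash
mkdir -p pics
python3 - <<'E'
from workcell import readout, camera, bot
import cv2,pickle
d={}
for n in("scene","top"):
    d[n]=camera(n); cv2.imwrite(f"pics/{n}0.png",d[n]["pixels"][:,:,::-1])
pickle.dump(d,open("c0.pkl","wb"))
print(bot.tcp_to_grasp,readout.get_obs())
E
```

```text
0.0187 {'clock': 0.1, 'joint_pos': array([ 1.20398121e+00,  2.41343640e-01,  3.85210302e-03,  1.33517304e+00,
       -2.57370022e-05,  1.57077113e+00]), 'joint_vel': array([ 0.00026879, -0.00184933,  0.00416805,  0.00030735, -0.00164836,
        0.00168308]), 'tau': array([ 2.38520141e-05, -3.73137116e+01,  2.53010005e+01,  1.08506522e-02,
       -5.92157926e-05, -2.67529103e-06]), 'eef_pos': array([0.17912921, 0.46621326, 0.23049635]), 'tool_rot': array([ 1.82368557e-01,  9.83229798e-01, -9.20801993e-04, -1.57725475e-04]), 'ft_force': array([ 0.04954401, -0.25968086, -0.10087196]), 'ft_torque': array([-0.05386625, -0.02530582,  0.03239199]), 'grasp_force': 0.0, 'grip_width': 0.08501566291095418}
```

View pics/scene0.png

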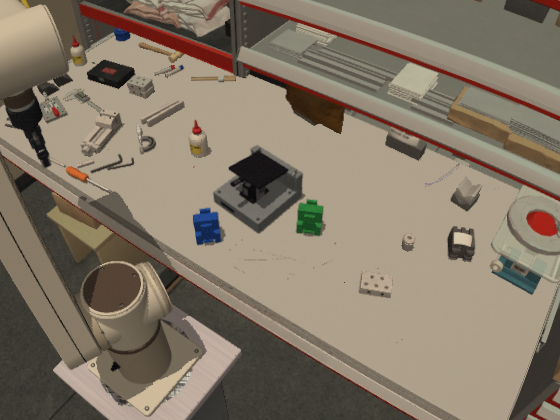

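View pics/top0.png

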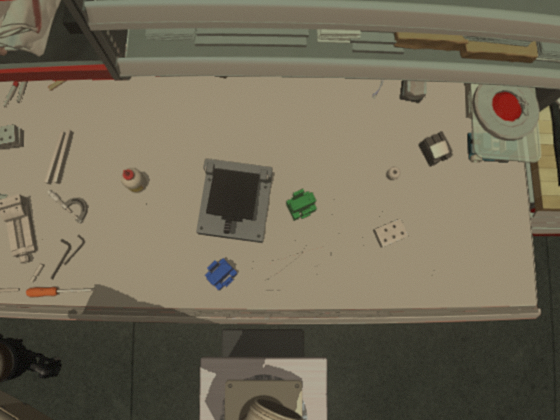

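The top view shows the grey readout around (236,202) with its tab at (230,228) toward the robot. The blue look-alike is at (221,273) and the green one at (302,204). I'll enlarge both views to get corners.

```bash
cat > h.py <<'E'
import cv2,numpy as np
def ray(c,px):
    R=cv2.Rodrigues(np.array(c["rvec"],float))[0]; t=np.array(c["tvec"],float).ravel()
    u=cv2.undistortPoints(np.array([[px]],float),np.array(c["K"],float),np.array(c["dist"],float))[0,0]
    return -R.T@t, R.T@np.array([u[0],u[1],1])
def plane(c,px,z):
    o,d=ray(c,px); return o+d*(z-o[2])/d[2]
def proj(c,P):
    return cv2.projectPoints(np.array(P,float).reshape(-1,1,3),np.array(c["rvec"],float),np.array(c["tvec"],float),np.array(c["K"],float),np.array(c["dist"],float))[0][:,0]
def tri(a,pa,b,pb):
    o1,d1=ray(a,pa);o2,d2=ray(b,pb)
    s=np.linalg.lstsq(np.c_[d1,-d2],o2-o1,rcond=None)[0]
    return (o1+s[0]*d1+o2+s[1]*d2)/2, np.linalg.norm(o1+s[0]*d1-o2-s[1]*d2)
E
python3 - <<'E'
import pickle,cv2,numpy as np
d=pickle.load(open("c0.pkl","rb"))
a=d["top"]["pixels"][150:250,185:285,::-1]; b=d["scene"]["pixels"][140:240,205:315,::-1]
f=lambda i:cv2.convertScaleAbs(cv2.resize(i,None,fx=5.5 if i.shape[1]==100 else 5,fy=5.5 if i.shape[1]==100 else 5,interpolation=cv2.INTER_CUBIC),alpha=1.8)
cv2.imwrite("pics/t1.png",f(a));cv2.imwrite("pics/s1.png",f(b))
E
```

```text
(no output)
```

View pics/t1.png

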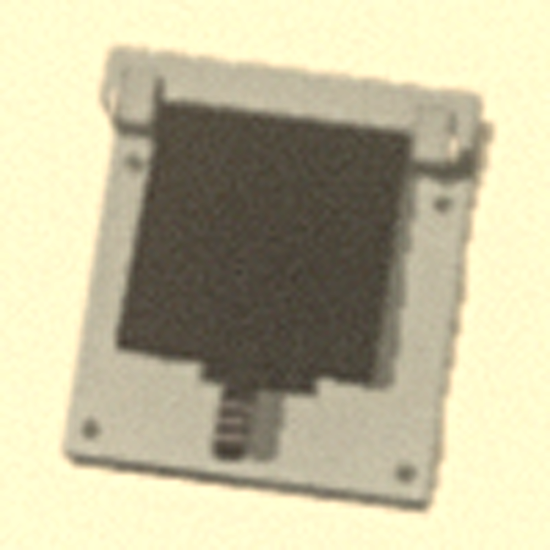

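View pics/s1.png

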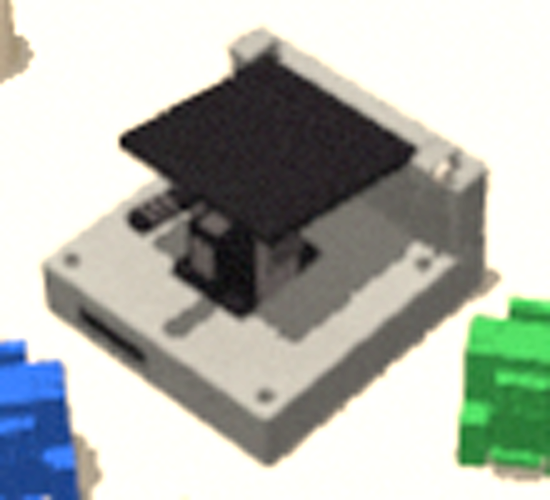

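The top crop shows the front deck corners at (70,455) and (428,498), the rear housing corners at (110,48) and (482,95), the display, and the tab tip at (228,458). The scene crop shows the cassette under the display and the tab at (155,208).

Run:
```python
import pickle,numpy as np
from h import *
d=pickle.load(open("c0.pkl","rb"));T,S=d["top"],d["scene"]
t=lambda x,y:((x+.5)/5.5-.5+185,(y+.5)/5.5-.5+150)
s=lambda x,y:((x+.5)/5-.5+205,(y+.5)/5-.5+140)
FL=plane(T,t(70,455),.04);FR=plane(T,t(428,498),.04);RL=plane(T,t(110,48),.096);RR=plane(T,t(482,95),.096)
sFL=plane(S,s(45,265),.04);sFR=plane(S,s(268,432),.04);sRR=plane(S,s(486,175),.096)
for n,p in zip("FL FR RL RR sFL sFR sRR".split(),(FL,FR,RL,RR,sFL,sFR,sRR)):print(n,p.round(4))
# screws t: 
sc=[(90,429),(405,473),(133,162),(442,204)]
P=[plane(T,t(*q),.04) for q in sc]
Q=[plane(S,s(*q),.04) for q in [(72,260),(265,397),(424,264)]]
print("screwsT",np.round(P,4).tolist());print("screwsS",np.round(Q,4).tolist())
for nm,C in(("corners",[FL,FR,RL,RR]),("screws",P)):
    v=(C[2]-C[0])+(C[3]-C[1]);w=(C[0]-C[1])+(C[2]-C[3])
    print(nm,np.mean(C,0).round(4),np.degrees(np.arctan2(v[1],v[0])),np.degrees(np.arctan2(-w[0],w[1])),[np.linalg.norm(C[i]-C[j]) for i,j in((0,1),(2,3),(0,2),(1,3))])
print("tab mid tri",tri(T,t(233,425),S,s(155,208)),"disp FL",tri(T,t(118,348),S,s(122,138)))
np.set_printoptions(suppress=True)
for n,x,y,z in(("blue",221,273,.05),("green",302,204,.05),("oil",133,180,.1),("block",391,233,.02),("collet",393,173,.04)):print(n,plane(T,(x,y),z).round(3))
```

```text
FL [0.4625 0.1685 0.04  ]
FR [0.4439 0.0038 0.04  ]
RL [0.64   0.1492 0.096 ]
RR [ 0.6194 -0.019   0.096 ]
sFL [0.4631 0.1683 0.04  ]
sFR [ 0.4371 -0.0015  0.04  ]
sRR [ 0.612 -0.021  0.096]
screwsT [[0.4746, 0.1597, 0.04], [0.4554, 0.0145, 0.04], [0.6016, 0.1437, 0.04], [0.5826, -0.0017, 0.04]]
screwsS [[0.4746, 0.1585, 0.04], [0.4554, 0.0136, 0.04], [0.5829, -0.0022, 0.04]]
corners [0.5415 0.0757 0.068 ] -6.796228337178459 -6.708585961818782 [np.float64(0.16576255550203745), np.float64(0.16948286922307323), np.float64(0.18720496831603553), np.float64(0.18562954746858842)]
screws [0.5286 0.079  0.04  ] -7.199359082542478 -7.511504798832765 [np.float64(0.14650878449266208), np.float64(0.146641956670652), np.float64(0.12802354587354925), np.float64(0.12818056186479432)]
tab mid tri (array([0.46278369, 0.08652219, 0.13278089]), np.float64(0.0007061489612674525)) disp FL (array([0.49719322, 0.13629879, 0.12737629]), np.float64(0.002526013874569657))
blue [0.36  0.105 0.05 ]
green [ 0.536 -0.096  0.05 ]
oil [0.582 0.324 0.1  ]
block [ 0.467 -0.332  0.02 ]
collet [ 0.624 -0.339  0.04 ]
```

Pose found: yaw about -7.4°, bay at about (0.526, 0.079), hinge at (0.601, 0.069), display at about 0.19 rad and tab at (0.460, 0.087, 0.133). I'll move above the tab next.

jog_arm(motion=[{"x":-397,"y":-253,"z":35,"spin":-13.6,"fingers":-0.3},{"x":-397,"y":-253,"z":35,"spin":-13.6,"fingers":-0.3},{"x":-397,"y":-253,"z":35,"spin":-13.6,"fingers":-0.3},{"x":-397,"y":-253,"z":35,"spin":-13.6,"fingers":-0.3},{"x":-397,"y":-253,"z":35,"spin":-13.6,"fingers":-0.3},{"x":-397,"y":-253,"z":35,"spin":-13.6,"fingers":-0.3},{"x":-397,"y":-253,"z":35,"spin":-13.6,"fingers":-0.3},{"x":-397,"y":-253,"z":35,"spin":-13.6,"fingers":-0.3}])

```text
clock: 1.1
eef_pos: [0.4601, 0.0857, 0.1957]
tool_rot: [0.066, 0.998, -0.0, -0.0]
ft_force: [0.2, 0.9, -0.2]
grip_width: 0.0557
grasp_force: 0.0
```

Run:
```python
from workcell import readout, camera, bot
import cv2,pickle
from h import *
c=camera("wrist");pickle.dump(c,open("w1.pkl","wb"))
cv2.imwrite("pics/w1.png",cv2.convertScaleAbs(c["pixels"][:,:,::-1],alpha=1.5))
o=readout.get_obs();print(o["eef_pos"],o["grip_width"],ray(c,(280,210)))
```

```text
[0.4623066  0.08291577 0.19532589] 0.055309144054930516 (array([0.39463336, 0.09548556, 0.3374918 ]), array([ 0.26999101, -0.04195344, -0.96198793]))
```

View pics/w1.png

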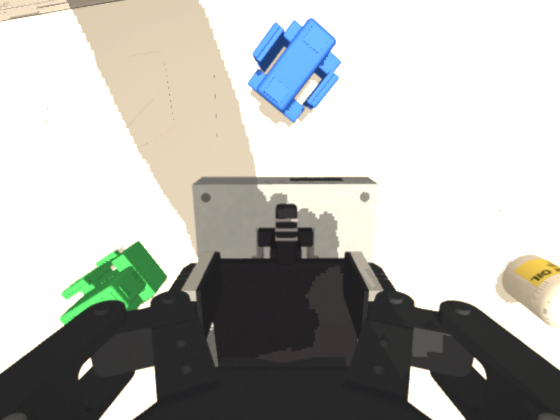

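Wrist view: the tab runs from its tip at (286,205) toward the display edge at (286,258), with a wider piece around (286,240). The blue cassette is at (295,68) and stays clear.

Run:
```python
from workcell import readout
import pickle
from h import *
c=pickle.load(open("w1.pkl","rb"))
hinge=np.array([.6007,.0691,.105]);th=np.radians(-7.4);u=np.array([np.cos(th),np.sin(th),0]);v=np.array([-u[1],u[0],0])
for px in((286.5,205),(286.5,228),(258,243),(314,243),(216,259),(355,259)):
    p=None
    for z in(.13,.136,): 
        p=plane(c,px,z);print(px,z,p.round(4),"u",round((p-hinge)@u,4),"v",round((p-hinge)@v,4))
o=readout.get_obs();print(o["eef_pos"],o["joint_vel"].round(3),((o["eef_pos"]-hinge)@u,(o["eef_pos"]-hinge)@v),o["tool_rot"])
for q in((206,197),(365,197)):print(plane(c,q,.04).round(4))
```

```text
(286.5, 205) 0.13 [0.4501 0.091  0.13  ] u -0.1522 v 0.0023
(286.5, 205) 0.136 [0.4485 0.0912 0.136 ] u -0.1538 v 0.0023
(286.5, 228) 0.13 [0.4656 0.089  0.13  ] u -0.1366 v 0.0024
(286.5, 228) 0.136 [0.4635 0.0892 0.136 ] u -0.1386 v 0.0023
(258, 243) 0.13 [0.4735 0.0689 0.13  ] u -0.1261 v -0.0166
(258, 243) 0.136 [0.4712 0.0697 0.136 ] u -0.1285 v -0.0161
(314, 243) 0.13 [0.4784 0.1058 0.13  ] u -0.126 v 0.0206
(314, 243) 0.136 [0.476  0.1055 0.136 ] u -0.1284 v 0.02
(216, 259) 0.13 [0.4812 0.0391 0.13  ] u -0.1146 v -0.0451
(216, 259) 0.136 [0.4787 0.0407 0.136 ] u -0.1173 v -0.0438
(355, 259) 0.13 [0.4935 0.132  0.13  ] u -0.1144 v 0.0485
(355, 259) 0.136 [0.4907 0.1309 0.136 ] u -0.1171 v 0.0471
[0.4623066  0.08291577 0.19532589] [ 0.075 -0.029 -0.032  0.02   0.044  0.118] (np.float64(-0.13902015565614564), np.float64(-0.004123757069323658)) [ 6.75205813e-02  9.97716386e-01 -1.58204481e-03  6.93711824e-04]
[0.4569 0.0169 0.04  ]
[0.4761 0.1614 0.04  ]
```

jog_arm(motion=[{"z":40,"fingers":-0.3},{"z":70,"fingers":-0.3},{"z":82,"fingers":-0.3},{"z":82,"fingers":-0.3},{"z":82,"fingers":-0.3},{"z":82,"fingers":-0.3}])

```text
validation failed for argument at $.mo...
```

jog_arm(motion=[{"fingers":1},{"fingers":1},{"fingers":1},{"fingers":1},{"fingers":1},{"fingers":1}])

```text
validation failed for argument at $.mo...
```

jog_arm(motion=[{"x":0,"y":0,"z":40,"spin":0,"fingers":-0.3},{"x":0,"y":0,"z":70,"spin":0,"fingers":-0.3},{"x":0,"y":0,"z":82,"spin":0,"fingers":-0.3},{"x":0,"y":0,"z":82,"spin":0,"fingers":-0.3},{"x":0,"y":0,"z":82,"spin":0,"fingers":-0.3},{"x":0,"y":0,"z":82,"spin":0,"fingers":-0.3}])

```text
clock: 1.9
eef_pos: [0.4601, 0.0885, 0.1155]
tool_rot: [0.065, 0.998, 0.0, 0.001]
ft_force: [-0.6, 0.3, -0.0]
grip_width: 0.0556
grasp_force: 0.0
```

jog_arm(motion=[{"x":0,"y":0,"z":0,"spin":0,"fingers":1},{"x":0,"y":0,"z":0,"spin":0,"fingers":1},{"x":0,"y":0,"z":0,"spin":0,"fingers":1},{"x":0,"y":0,"z":0,"spin":0,"fingers":1},{"x":0,"y":0,"z":0,"spin":0,"fingers":1},{"x":0,"y":0,"z":0,"spin":0,"fingers":1}])

```text
clock: 2.65
eef_pos: [0.4593, 0.0884, 0.1145]
tool_rot: [0.065, 0.998, 0.0, 0.0]
ft_force: [-1.0, 1.5, 3.0]
grip_width: 0.0128
grasp_force: 58.7
```

jog_arm(motion=[{"x":-4,"y":0,"z":-16,"spin":0,"fingers":1},{"x":-11,"y":0,"z":-32,"spin":0,"fingers":1},{"x":-19,"y":0,"z":-48,"spin":0,"fingers":1},{"x":-30,"y":0,"z":-63,"spin":0,"fingers":1},{"x":-42,"y":0,"z":-76,"spin":0,"fingers":1},{"x":-55,"y":0,"z":-87,"spin":0,"fingers":1},{"x":-70,"y":0,"z":-97,"spin":0,"fingers":1},{"x":-70,"y":0,"z":-97,"spin":0,"fingers":1}])

```text
clock: 3.65
eef_pos: [0.527, 0.0796, 0.21]
tool_rot: [0.065, 0.998, 0.0, -0.003]
ft_force: [-3.6, 3.3, 0.2]
grip_width: 0.0124
grasp_force: 60.0
```

jog_arm(motion=[{"x":-16,"y":0,"z":-8,"spin":0,"fingers":1},{"x":-32,"y":0,"z":-14,"spin":0,"fingers":1},{"x":-50,"y":0,"z":-18,"spin":0,"fingers":1},{"x":-68,"y":0,"z":-19,"spin":0,"fingers":1},{"x":-85,"y":0,"z":-19,"spin":0,"fingers":1},{"x":-102,"y":0,"z":-16,"spin":0,"fingers":1},{"x":-102,"y":0,"z":-16,"spin":0,"fingers":1},{"x":-102,"y":0,"z":-16,"spin":0,"fingers":1}])

```text
clock: 4.65
eef_pos: [0.6294, 0.0658, 0.2271]
tool_rot: [0.065, 0.998, -0.0, -0.0]
ft_force: [-0.1, -0.2, 0.8]
grip_width: -0.0001
grasp_force: 0.0
```

Run:
```python
from workcell import readout, camera
import cv2
from h import *
c=camera("scene");a=cv2.resize(c["pixels"][60:240,190:350,::-1],None,fx=3.3,fy=3.3,interpolation=cv2.INTER_CUBIC)
cv2.imwrite("pics/s2.png",cv2.convertScaleAbs(a,alpha=1.8))
o=readout.get_obs()
hinge=np.array([.6007,.0691,.105]);th=np.radians(-7.4);u=np.array([np.cos(th),np.sin(th),0])
p=o["eef_pos"]+[0,0,.0195]-hinge;print(o["eef_pos"],o["ft_force"],p@u,p[2],np.hypot(p@u,p[2]),np.degrees(np.arctan2(p[2],-p@u)))
```

```text
[0.62928754 0.06585496 0.22733467] [-0.10005359  0.19045866  0.01323151] 0.02876738991824051 0.14183467092161656 0.1447226195110887 101.46539459817289
```

View pics/s2.png

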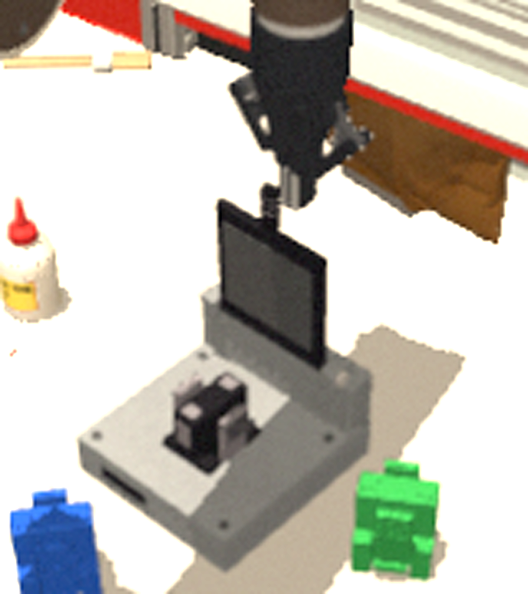

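The grip slipped off near upright. The display stands with its tab tip at crop (270,187) and the shut fingers are behind and beyond it. Next I measure the angle by casting rays onto the readout's mid-plane.

Run:
```python
from workcell import readout, camera
import cv2,pickle
from h import *
c=camera("scene");pickle.dump(c,open("s2.pkl","wb"))
hinge=np.array([.6007,.0691,.105]);th=np.radians(-7.4);u=np.array([np.cos(th),np.sin(th),0]);v=np.array([-u[1],u[0],0])
q=lambda x,y:((x+.5)/3.3-.5+190,(y+.5)/3.3-.5+60)
for n,px,off in(("tip",(270,187),.001),("TL",(219,202),.056),("TR",(327,258),-.056),("base tab",(270,228),.001)):
    o,d=ray(c,q(*px));P=o+d*((hinge+v*off-o)@v/(d@v))-hinge
    print(n,P@u,P[2],np.hypot(P@u,P[2]),np.degrees(np.arctan2(P[2],-(P@u))))
```

```text
tip -0.001238892602041402 0.15552726747698786 0.15553220175815013 89.54360532914724
TL -0.000622105003717797 0.11067444543547354 0.11067619385886587 89.67794177245834
TR 0.0006823833436418078 0.11636130700791857 0.11636330785784132 90.33599860999988
base tab -0.001020576295336351 0.11495783889456467 0.11496236905737149 89.49135110068802
```

The display is at about 90°, so I need about 10° more. I'll lift over the tab, come down in front, and push it back with shut fingers.

jog_arm(motion=[{"x":0,"y":0,"z":-40,"spin":0,"fingers":1},{"x":0,"y":0,"z":-68,"spin":0,"fingers":1},{"x":0,"y":0,"z":-68,"spin":0,"fingers":1},{"x":0,"y":0,"z":-68,"spin":0,"fingers":1},{"x":40,"y":0,"z":-68,"spin":0,"fingers":1},{"x":70,"y":0,"z":-68,"spin":0,"fingers":1},{"x":70,"y":0,"z":-68,"spin":0,"fingers":1},{"x":70,"y":0,"z":-68,"spin":0,"fingers":1}])

```text
clock: 5.75
eef_pos: [0.5603, 0.075, 0.2945]
tool_rot: [0.065, 0.998, -0.0, -0.0]
ft_force: [0.2, -0.3, 0.3]
grip_width: -0.0001
grasp_force: 0.0
```

jog_arm(motion=[{"x":0,"y":0,"z":30,"spin":0,"fingers":1},{"x":0,"y":0,"z":60,"spin":0,"fingers":1},{"x":0,"y":0,"z":60,"spin":0,"fingers":1},{"x":-15,"y":0,"z":60,"spin":0,"fingers":1},{"x":-25,"y":0,"z":60,"spin":0,"fingers":1},{"x":-35,"y":0,"z":60,"spin":0,"fingers":1},{"x":-42,"y":0,"z":60,"spin":0,"fingers":1},{"x":-45,"y":0,"z":60,"spin":0,"fingers":1}])

```text
clock: 6.75
eef_pos: [0.6053, 0.0693, 0.2355]
tool_rot: [0.065, 0.998, 0.0, 0.0]
ft_force: [-2.6, 1.1, 2.4]
grip_width: -0.0001
grasp_force: 1.7
```

```bash
cat > m.py <<'E'
from workcell import readout, camera
import cv2,pickle,sys
from h import *
c=camera("scene");a=cv2.resize(c["pixels"][60:240,190:350,::-1],None,fx=3.3,fy=3.3,interpolation=cv2.INTER_CUBIC)
cv2.imwrite(sys.argv[1],cv2.convertScaleAbs(a,alpha=1.8));pickle.dump(c,open("s.pkl","wb"))
o=readout.get_obs()
hinge=np.array([.6007,.0691,.105]);th=np.radians(-7.4);u=np.array([np.cos(th),np.sin(th),0])
p=o["eef_pos"]-hinge;print(o["eef_pos"],o["ft_force"],"u",p@u,"v",p@np.array([-u[1],u[0],0]),"z",o["eef_pos"][2],o["clock"])
E
python3 m.py pics/s3.png
```

```text
[0.60550632 0.06924151 0.23537212] [-1.97222559  0.55851709  1.87903579] u 0.004748062284026807 v 0.0007593647458824306 z 0.23537211581222864 6.8
```

View pics/s3.png

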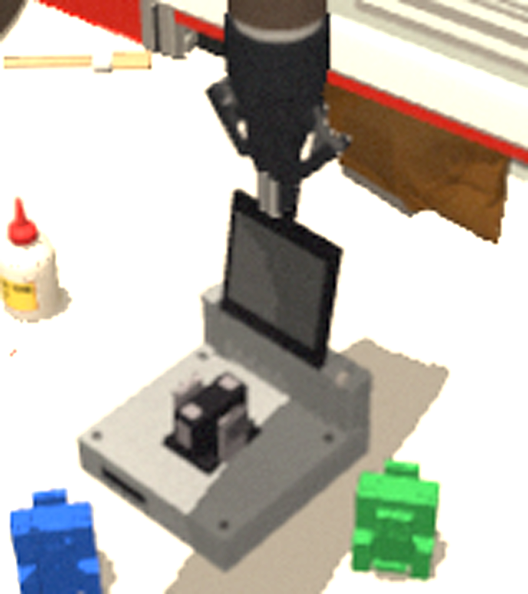

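The display leans back now, with its top corners at crop (235,191) and (342,250). The cassette is seated at crop (212,415).

```bash
cat > ang.py <<'E'
import pickle
from h import *
c=pickle.load(open("s.pkl","rb"))
hinge=np.array([.6007,.0691,.105]);th=np.radians(-7.4);u=np.array([np.cos(th),np.sin(th),0]);v=np.array([-u[1],u[0],0])
q=lambda x,y:((x+.5)/3.3-.5+190,(y+.5)/3.3-.5+60)
for n,px,off in(("TL",(235,191),.056),("TR",(342,250),-.056)):
    o,d=ray(c,q(*px));P=o+d*((hinge+v*off-o)@v/(d@v))-hinge
    print(n,P@u,P[2],np.hypot(P@u,P[2]),np.degrees(np.arctan2(P[2],-(P@u))))
E
python3 ang.py
```

```text
TL 0.01801488013089793 0.11083206539720679 0.11228660929220965 99.23223807282311
TR 0.018468307183550324 0.1131697782805756 0.1146668090002535 99.26846366412583
```

Display is at about 99°. I'll back off, open up and go above the cassette.

jog_arm(motion=[{"x":40,"y":0,"z":0,"spin":0,"fingers":-1},{"x":79,"y":0,"z":0,"spin":0,"fingers":-1},{"x":79,"y":0,"z":0,"spin":0,"fingers":-1},{"x":79,"y":0,"z":40,"spin":0,"fingers":-1},{"x":79,"y":0,"z":75,"spin":0,"fingers":-1},{"x":79,"y":0,"z":75,"spin":0,"fingers":-1},{"x":79,"y":0,"z":75,"spin":0,"fingers":-1},{"x":79,"y":0,"z":75,"spin":0,"fingers":-1}])

```text
clock: 7.8
eef_pos: [0.5283, 0.0796, 0.1622]
tool_rot: [0.065, 0.998, 0.0, 0.002]
ft_force: [-0.6, 0.2, -0.6]
grip_width: 0.0853
grasp_force: 0.0
```

```bash
python3 m.py pics/s4.png
python3 - <<'E'
from workcell import camera
import cv2,pickle
c=camera("wrist");pickle.dump(c,open("w2.pkl","wb"))
cv2.imwrite("pics/w2.png",cv2.convertScaleAbs(c["pixels"][:,:,::-1],alpha=2))
E
```

```text
[0.52803806 0.07955332 0.16198445] [ 0.48147032  0.4799737  -0.22719896] u -0.07340309159030793 v 0.0010077209068016174 z 0.16198445473907264 7.85
```

View pics/w2.png

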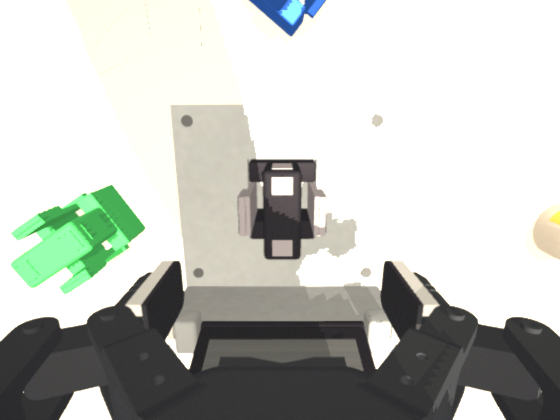

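Wrist view: the cassette's top spans (264..300, 168..258), and the outer tops of the thumb pads are at (239,212) and (326,212).

Run:
```python
from workcell import readout
import pickle
from h import *
c=pickle.load(open("w2.pkl","rb"))
hinge=np.array([.6007,.0691,.105]);th=np.radians(-7.4);u=np.array([np.cos(th),np.sin(th),0]);v=np.array([-u[1],u[0],0])
for n,px,z in(("front top",(282,168),.088),("rear top",(282,258),.088),("padL",(239,212),.086),("padR",(326,212),.086),("scr",(187,121),.04),("scr",(377,121),.04),("scr",(198,272),.04),("scr",(366,272),.04)):
    P=plane(c,px,z);print(n,P.round(4),((P-hinge)@u).round(4),((P-hinge)@v).round(4))
o=readout.get_obs();print(o["eef_pos"],o["tool_rot"],"tcp axis px",proj(c,[o["eef_pos"]-[0,0,.076]]))
```

```text
front top [0.4955 0.085  0.088 ] -0.1063 0.0022
rear top [0.5583 0.0768 0.088 ] -0.043 0.0022
padL [0.5218 0.0521 0.086 ] -0.076 -0.027
padR [0.5295 0.1107 0.086 ] -0.076 0.032
scr [0.4576 0.0166 0.04  ] -0.1351 -0.0705
scr [0.4764 0.1609 0.04  ] -0.1351 0.075
scr [5.835e-01 1.000e-04 4.000e-02] -0.0082 -0.0707
scr [0.6024 0.1447 0.04  ] -0.0081 0.0751
[0.52774998 0.07953133 0.16174578] [6.47092728e-02 9.97903082e-01 2.73901580e-04 1.44037910e-03] tcp axis px [[280.19101406 215.15945197]]
```

jog_arm(motion=[{"x":0,"y":1,"z":40,"spin":0,"fingers":-1},{"x":0,"y":1,"z":80,"spin":0,"fingers":-1},{"x":0,"y":1,"z":100,"spin":0,"fingers":-1},{"x":0,"y":1,"z":108,"spin":0,"fingers":-1},{"x":0,"y":1,"z":108,"spin":0,"fingers":-1},{"x":0,"y":1,"z":108,"spin":0,"fingers":-1},{"x":0,"y":1,"z":108,"spin":0,"fingers":-1},{"x":0,"y":1,"z":108,"spin":0,"fingers":-1}])

```text
clock: 8.9
eef_pos: [0.5272, 0.0805, 0.053]
tool_rot: [0.065, 0.998, 0.0, 0.001]
ft_force: [0.1, 0.1, 0.0]
grip_width: 0.0854
grasp_force: 0.0
```

jog_arm(motion=[{"x":0,"y":0,"z":0,"spin":0,"fingers":1},{"x":0,"y":0,"z":0,"spin":0,"fingers":1},{"x":0,"y":0,"z":0,"spin":0,"fingers":1},{"x":0,"y":0,"z":0,"spin":0,"fingers":1},{"x":0,"y":0,"z":0,"spin":0,"fingers":1},{"x":0,"y":0,"z":0,"spin":0,"fingers":1},{"x":0,"y":0,"z":0,"spin":0,"fingers":1},{"x":0,"y":0,"z":0,"spin":0,"fingers":1}])

```text
clock: 9.9
eef_pos: [0.5273, 0.0798, 0.0552]
tool_rot: [0.065, 0.998, -0.0, 0.001]
ft_force: [-5.2, -1.8, 17.6]
grip_width: 0.0358
grasp_force: 60.1
```

The width of 36 mm is under the expected 44, and there's a 17 N upward force, so I'll look before pulling.

Run:
```python
from workcell import readout, camera
import cv2,pickle,numpy as np
from h import *
w=camera("wrist");s=camera("scene")
a=cv2.resize(w["pixels"][120:330,130:440,::-1],(591,400),interpolation=cv2.INTER_CUBIC)
b=cv2.resize(s["pixels"][130:220,220:300,::-1],(356,400),interpolation=cv2.INTER_CUBIC)
im=cv2.convertScaleAbs(np.hstack([cv2.resize(a,(440,298)),cv2.resize(b,(265,298))]),alpha=2.2)
cv2.imwrite("pics/g.png",im)
o=readout.get_obs();print(o["eef_pos"],o["ft_force"],o["ft_torque"],o["grip_width"],o["grasp_force"])
```

```text
[0.52735904 0.07975967 0.05520453] [-4.72360427 -2.53377573 17.68718176] [-0.6104214   1.17626473  0.03450731] 0.035770148418406575 60.103887797376956
```

View pics/g.png

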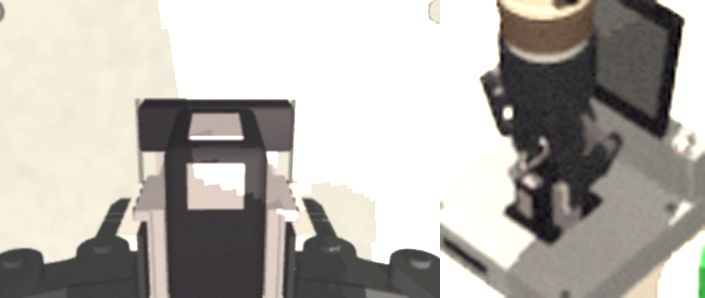

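The pads look pinched. The upward force fits the fingers swinging forward as they closed and dragging the pads down. I'll lift gently and watch the force.

jog_arm(motion=[{"x":0,"y":0,"z":-2,"spin":0,"fingers":1},{"x":0,"y":0,"z":-4,"spin":0,"fingers":1},{"x":0,"y":0,"z":-6,"spin":0,"fingers":1},{"x":0,"y":0,"z":-8,"spin":0,"fingers":1},{"x":0,"y":0,"z":-8,"spin":0,"fingers":1}])

```text
clock: 10.62
eef_pos: [0.5266, 0.0805, 0.0601]
tool_rot: [0.065, 0.998, 0.0, -0.0]
ft_force: [-0.0, -0.0, -3.0]
grip_width: 0.0353
grasp_force: 60.2
```

It's free: -3 N is the cassette's weight. I'll lift it out.

jog_arm(motion=[{"x":0,"y":0,"z":-10,"spin":0,"fingers":1},{"x":0,"y":0,"z":-25,"spin":0,"fingers":1},{"x":0,"y":0,"z":-40,"spin":0,"fingers":1},{"x":0,"y":0,"z":-55,"spin":0,"fingers":1},{"x":0,"y":0,"z":-70,"spin":0,"fingers":1},{"x":0,"y":0,"z":-80,"spin":0,"fingers":1},{"x":0,"y":0,"z":-85,"spin":0,"fingers":1},{"x":0,"y":0,"z":-85,"spin":0,"fingers":1}])

```text
clock: 11.62
eef_pos: [0.5268, 0.0804, 0.1455]
tool_rot: [0.065, 0.998, 0.0, 0.0]
ft_force: [1.2, -0.6, -3.6]
grip_width: 0.0352
grasp_force: 60.6
```

jog_arm(motion=[{"x":0,"y":0,"z":0,"spin":0,"fingers":1},{"x":0,"y":0,"z":0,"spin":0,"fingers":1},{"x":0,"y":0,"z":0,"spin":0,"fingers":1},{"x":0,"y":0,"z":0,"spin":0,"fingers":1}])

```text
clock: 12.12
eef_pos: [0.5267, 0.0804, 0.1451]
tool_rot: [0.065, 0.998, -0.0, -0.0]
ft_force: [0.8, -0.2, -3.0]
grip_width: 0.035
grasp_force: 60.6
```

```bash
python3 m.py pics/s5.png
```

```text
[0.52666372 0.08042581 0.14520046] [-0.87913576  1.10352159 -4.47949044] u -0.07487835473488275 v 0.0016959307625176172 z 0.1452004633737087 12.175
```

View pics/s5.png

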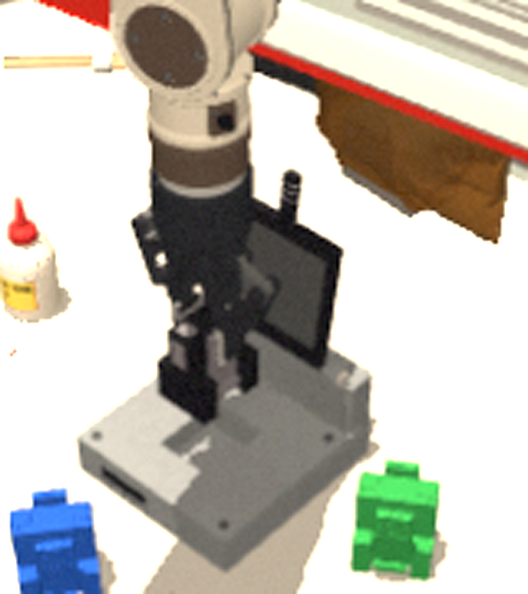

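The cassette is held upright above the bay. Its grip point is at about 0.163 m, and the display corner is unmoved at (342,250), about 99°. Handing in.

```bash
python3 -c "
from workcell import bot
print(bot.job_done())"
```

```text
the job is handed in; nothing more can be done
None
```

I handed the job in with the display standing at about 99° and the cassette held upright by its pinched catches, its foot about 57 mm above the deck. No verdict came back, and the gripper read 35 mm across the catches where 44 mm was expected, though the force reading and pictures showed it held.

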